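# Reset the desk punch's paper stop to the next hole

### The job

Reset the paper stop of the desk punch: pull up its spring knob, slide the stop away from the punch head to the next hole, the first one in the adjustable hole plate, and let the plunger snap fully home there. Feel for the hole gently: the hole plate is only held by a light clamp and must not be pushed out of its setting. Let go of the knob and leave the rest of the desk undisturbed.

Things in the scene. Friction and masses are not known exactly. Their poses are not given: they have to be found in the camera images.
- punch: Heavy desk punch, fixed: grey base 130 (x) x 300 (y) x 12 mm, y from -170 to +130 mm. Origin on the desk under the middle of its width. At its -y end stands the punch head (y -167 to -105 mm, 96 mm high with its bar, which reaches x = -84 mm). A rail parallel to y at x = +30 mm carries the paper stop.
- home (a point): Home hole: centre of its mouth on the rail's steel top, at x = +30, y = -20 mm of the punch, 30 mm above the desk; axes as the punch. Beyond it, toward +y, lies the adjustable hole plate with two holes 26 mm apart; its first hole is 33 to 53 mm from the home hole (set by hand, not measured: feel or look for it). Holes are 10 mm wide; between them the top is smooth, without gaps.
- carriage (a joint): Travel of the paper stop along the punch's +y axis (away from the punch head), m: 0 with the pin over the home hole, where it starts; end stops at -0.003 and 0.085. Slides with about 1 N of friction (1 to 2 N more with the pin's tip rubbing on the rail) and stays where it is left.
- stop (a point): The paper stop: middle of the flat top of its aluminium carriage, 51 mm above the desk, under the knob. The carriage is 55 mm wide in x and 36 mm long in y; a fence 5 mm thick, its top 45 mm above the desk, reaches 90 mm from the knob's axis toward the punch's -x.
- plunger (a joint): Lift of the spring plunger in the carriage, m: 0 fully home with its pin 7 mm deep in a hole, 0.007 when its tip rests on the rail's top, upper stop at 0.013. The pin is 8 mm thick with a hemispherical tip. The spring pushes down with 2 N at 0, 3.5 N at 0.007, 4.5 N at 0.013; free over a hole, the pin drops in by itself.
- plate (a joint): Shift of the adjustable hole plate from its setting, along the punch's +y axis, m: 0 as set. Its clamp slips when a pin in one of its holes is pushed sideways with more than about 8 N.
- knob (a point): Middle of the plunger's knob, an upright black cylinder 24 mm in diameter and 22 mm tall, centred over the pin. With the plunger home this point is 70 mm above the desk and the knob's underside 8 mm above the carriage's top, around a collar 18 mm in diameter. It rises with the plunger and travels with the stop.
- stamp: Bystander: wooden rubber stamp standing on the desk, 32 mm across, 66 mm tall, close to the punch on its -x side. Origin under its centre.
- eraser: Bystander: white eraser block 24 x 50 x 14 mm, lying close to the punch on its +x side. Origin under its centre.
- calculator: Bystander: desk calculator 140 x 100 x 18 mm lying on the desk. Origin under its centre.
- torch: Bystander: black torch standing on its head, 52 mm across, 217 mm tall. Origin under its centre.
- tape: Bystander: roll of tape lying flat, 68 mm across, 19 mm high. Origin under its centre.
- tumbler: Bystander: clear plastic tumbler, 72 mm across, 120 mm tall. Origin under its centre.

How it is judged:
By the outcome, as a careful person would: the job done as asked, in the order asked, and still so for the second after the job is handed in, with the robot touching nothing.
It also fails if it takes over 45 s, if anything falls off the work surface, if the arm or the gripper's body presses on something with over 40 N, if the wrist force passes 120 N, or if a joint passes its speed limit or range.

### The arm

A 6-joint arm with a two-finger parallel gripper is mounted at the origin on the work surface. World frame = base frame: x ahead of the robot, y to its left, z up, the work surface at z = 0. Lengths are in m, angles in rad, forces in N, time in s.
With the tool pointing down it reaches from about 0.375 to 0.75 m from the base axis. Payload 9 kg.
Tool frame: the origin (TCP) lies between the finger pads; the fingertips stand 19 mm ahead of it and the grasp point (between the pads) is the TCP; z points along the fingers, y is the line along which they close (so a half turn about z gives the same grasp; the last joint's range is limited). The gripper opens to 85 mm and grips with 20 to 120 N. Pads are 22 mm wide; open, the fingers measure 114 mm over their backs; the gripper's body (76 mm by 85 mm) begins 54 mm behind the grasp point. The pads swing forward as they close: fully open they stand 13 mm farther back than shut.
Start: joints at [0.96, 0.104, 0.097, 1.564, 0, 1.353], TCP at [0.23, 0.554, 0.25] pointing down, gripper open.
Joint ranges: [-2.99, 2.99], [-0.84, 1.86], [-1.1, 1.16], [-1.84, 2.11], [-1.51, 1.56], [-3.14, 3.14]. Speed limits (rad/s): [2.22, 2.22, 2.57, 3.14, 3.14, 3.14].

### API

Orientations are given as a unit quaternion [w, x, y, z].
In Python, from station import observe, capture, camera_info, job_done gives the robot as it stands.
- The arm moves only by the shell command python3 -m pendant 'ROWS' [FORCE]. ROWS is JSON, a list of rows, each an object with "fingers": the closure, from -1 (fully open) to 1 (shut); "delta_pos": the shift along the tool's x, y, z in units of 60 mm (1.0 is 60 mm), a list of three; "rotation": the turn, a rotation vector about the tool's x, y, z in degrees, a list of three. In form: [{"fingers": fingers, "delta_pos": [dx, dy, dz], "rotation": [wx, wy, wz]}, ...]. A call has exactly 5 rows; each row shifts and turns the commanded pose from where the row before left it, along the tool's axes as they then stand; what a row does not reach is not made up. A row lasts 1/8 s, in which the tool goes at most 62.5 mm and 10.7 degrees, less where a joint would pass 70% of its speed; a pose out of reach is approached as far as the arm can. A call is refused whole if a number of a shift passes 1 or a number of a turn 10.7, either way. A call with a gripper value outside its range is refused whole. The fingers move at their own pace and stop on an object; FORCE is the grip in N (left out, the last holds). Time passes only in rows, so rows that do not move let the fingers close, or fill a call up. It gives the time, the measured TCP pose, the force, the opening and the grip force at its end, in the units of the state.
- observe(): the state, without advancing time (a new reading comes with each control period).
- capture(name): name is "scene" or "top" or "wrist"; returns (picture, depth): 480x640x3 uint8, red, green, blue; 480x640 float32, m along the optical axis (not along the pixel's ray), 0 where there is no reading.
- camera_info(name): a dict with "intrinsics" (3x3 intrinsics, pixels), "D" ([k1, k2, p1, p2, k3] as OpenCV has them; the pictures are not rectified), "extrinsics" (4x4, takes a point from world to camera coordinates); the wrist camera has in their place "T_tool_cam" (4x4, takes a point from camera to tool coordinates, whose origin is the TCP and whose axes are the flange's). Camera axes: x right, y down, z forward; pixel columns grow to the right and rows downward; lengths in m; the calibration is good to about 2 mm. A picture is of the moment at which its call begins: read the wrist's pose just before it. camera_info takes no time and is no camera call.
- job_done(): hands the job in; it is judged then, once.
The state is a dict: "t": time; "joint_positions": joint angles; "qvel": joint speeds; "joint_efforts": joint torques, N m; "tool_pos": TCP position; "ee_rot": TCP orientation; "contact_force": force on the tool from outside, world axes, zero at the start; "wrist_torque": the same for the moment, N m; "opening": opening from 0.0 (shut) to 1.0 (fully open); "finger_force": force on a finger pad.
Only numpy, scipy, OpenCV 4.12 (cv2) and the standard library are available. Lean on these libraries where they do the work, as an engineer would, in place of code of your own. Each camera call takes 0.05 s, during which the arm holds its last target. There are 200 camera calls.

## Working session

There is one attempt and no reset: what is moved stays moved. The work goes in short steps, Python scripts to look and compute and a shell command to move; the robot and the scene stay as the last step left them, time stands still between calls to the robot, and variables do not carry over. Pictures are saved under pics/ and viewed, at most 10 in all, crops included, and the job is handed in when it is done.

```bash
mkdir -p pics; cat > h.py <<'E'
import numpy as np,cv2,json
from station import observe,capture,camera_info
from scipy.spatial.transform import Rotation as R
def cam2world(name,st=None):
    c=camera_info(name)
    if name=='wrist':
        T=np.eye(4);q=st['ee_rot'];T[:3,:3]=R.from_quat([q[1],q[2],q[3],q[0]]).as_matrix();T[:3,3]=st['tool_pos']
        return T@np.array(c['T_tool_cam']),c
    return np.linalg.inv(np.array(c['extrinsics'])),c
def cloud(name,depth,st=None):
    T,c=cam2world(name,st);K=np.array(c['intrinsics']);D=np.array(c['D'])
    v,u=np.mgrid[0:480,0:640];p=np.stack([u,v],-1).reshape(-1,1,2).astype(np.float64)
    n=cv2.undistortPoints(p,K,D).reshape(480,640,2)
    P=np.dstack([n*depth[...,None],depth]);return P@T[:3,:3].T+T[:3,3]
def snap(name,tag):
    st=observe();im,d=capture(name);cv2.imwrite(f'pics/{tag}.png',im[...,::-1]);W=cloud(name,d,st);W[d==0]=np.nan
    np.save(f'pics/{tag}.npy',W);return im,W
E
python3 - <<'E'
from h import *
print(observe())
for n in('scene','top','wrist'):
    im,W=snap(n,n+'0')
    print(n,camera_info(n))
a=cv2.imread('pics/scene0.png');b=cv2.imread('pics/top0.png')
E
```

```text
{'t': 0.0, 'joint_positions': array([9.60293316e-01, 1.04678196e-01, 9.64719812e-02, 1.56393371e+00,
       5.62848109e-07, 1.35309391e+00]), 'qvel': array([ 0.00045476,  0.00034639,  0.00087592, -0.00182738, -0.00020367,
       -0.00047167]), 'joint_efforts': array([-1.27348798e-03, -5.56929231e+01,  5.03650153e+01,  1.71577820e-02,
       -4.27092373e-04, -2.15271470e-06]), 'tool_pos': array([0.22947093, 0.55403918, 0.24953618]), 'ee_rot': array([-2.70568881e-04,  1.95140061e-01,  9.80775155e-01, -6.14904675e-04]), 'contact_force': array([ 1.03470819, -0.32259094,  0.48022346]), 'wrist_torque': array([-0.0074947 ,  0.00998279,  0.03486457]), 'finger_force': 0.0, 'opening': 1.0006827511859073}
scene {'intrinsics': array([[534.69235203,   0.        , 312.21349072],
       [  0.        , 534.69235203, 238.15527086],
       [  0.        ,   0.        ,   1.        ]]), 'D': array([0.03196319, 0.        , 0.        , 0.        , 0.        ]), 'extrinsics': array([[ 0.7093829 ,  0.70463261,  0.01639443, -0.38871494],
       [ 0.46198623, -0.44728225, -0.76583765, -0.17974486],
       [-0
[... 522 characters left out ...]
00920017, -0.99114345,  1.69348188],
       [ 0.        ,  0.        ,  0.        ,  1.        ]])}
wrist {'intrinsics': array([[393.36612148,   0.        , 322.247566  ],
       [  0.        , 393.36612148, 242.44899173],
       [  0.        ,   0.        ,   1.        ]]), 'D': array([0.0211745, 0.       , 0.       , 0.       , 0.       ]), 'T_tool_cam': array([[ 8.83494049e-04, -9.63175996e-01, -2.68870265e-01,
         6.86728861e-02],
       [ 9.99999520e-01,  9.64725269e-04, -1.69994989e-04,
         7.05385625e-04],
       [ 4.23121031e-04, -2.68869986e-01,  9.63176387e-01,
        -1.23166050e-01],
       [ 0.00000000e+00,  0.00000000e+00,  0.00000000e+00,
         1.00000000e+00]])}
```

View pics/top0.png

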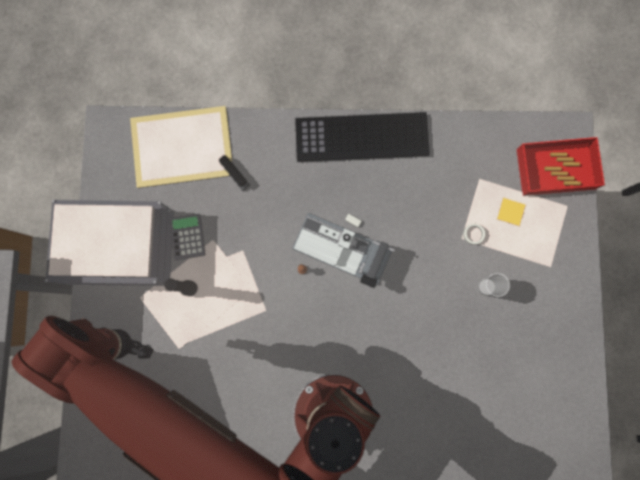

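View pics/scene0.png

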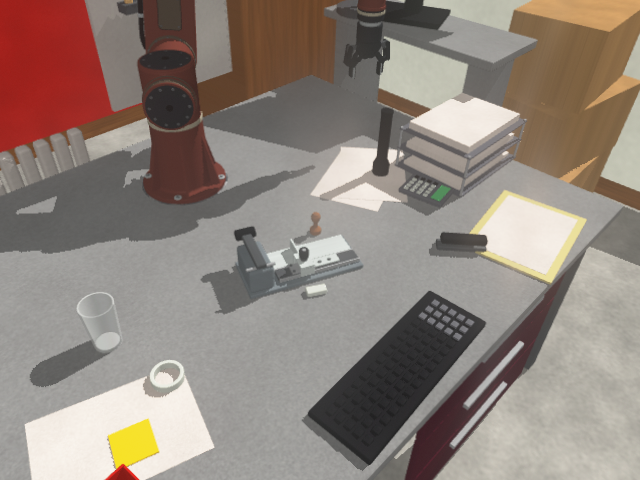

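The top view shows the punch around (340,247), with its head at (378,262), the knob at about (347,238) and two holes near (325,231) and (335,234). The stamp is at (302,268) and the eraser at (354,220). The next step is to measure.

```bash
python3 - <<'E'
from h import *
W=np.load('pics/top0.npy')
for n,(u,v) in dict(knob=(347,238),h1=(335,234),eraser=(354,220),stamp=(302,268),head=(378,262)).items(): print(n,W[v,u].round(4))
z=W[...,2];x=W[...,0];y=W[...,1]
roi=np.zeros(z.shape,bool);roi[205:295,285:400]=1
desk=np.nanmedian(z[roi&(z<.006)]) ;print('desk',desk)
m=roi&(z>.006)&(z<.022)
n,l,s,c=cv2.connectedComponentsWithStats((roi&(z>.007)).astype(np.uint8))
for i in range(1,n):
    if s[i,4]>15: print(s[i],W[l==i].mean(0).round(4))
i=1+np.argmax(s[1:,4]);P=W[l==i];
lo=P[(P[:,2]<.04)]
r=cv2.minAreaRect(lo[:,:2].astype(np.float32)*1000);print('rect mm',r)
k=roi&(z>.068)&(np.hypot(x-W[238,347,0],y-W[238,347,1])<.02);print('knob',W[k].mean(0),k.sum(),W[k].min(0),W[k].max(0))
a=cv2.imread('pics/top0.png')[200:300,280:410];cv2.imwrite('pics/c0.png',cv2.resize(a,None,fx=6,fy=6,interpolation=cv2.INTER_CUBIC))
E
```

```text
knob [ 0.547  -0.035   0.0826]
h1 [0.5679 0.002  0.0245]
eraser [ 0.6168 -0.0594  0.012 ]
stamp [0.4531 0.1042 0.062 ]
head [ 0.4723 -0.1305  0.0942]
desk -0.0005179404392821052
[ 293  213  102   76 3665] [ 0.517  -0.0252  0.0368]
[346 214  16  13 106] [ 0.6157 -0.0565  0.0141]
[297 263  12  12  81] [0.452  0.1043 0.0427]
rect mm ((522.4465942382812, -24.192581176757812), (307.2769470214844, 136.9701385498047), 68.83094024658203)
knob [ 0.54962686 -0.03345466  0.07936504] 48 [ 0.53808363 -0.04459854  0.06962752] [ 0.56033048 -0.02252338  0.08715193]
```

View pics/c0.png

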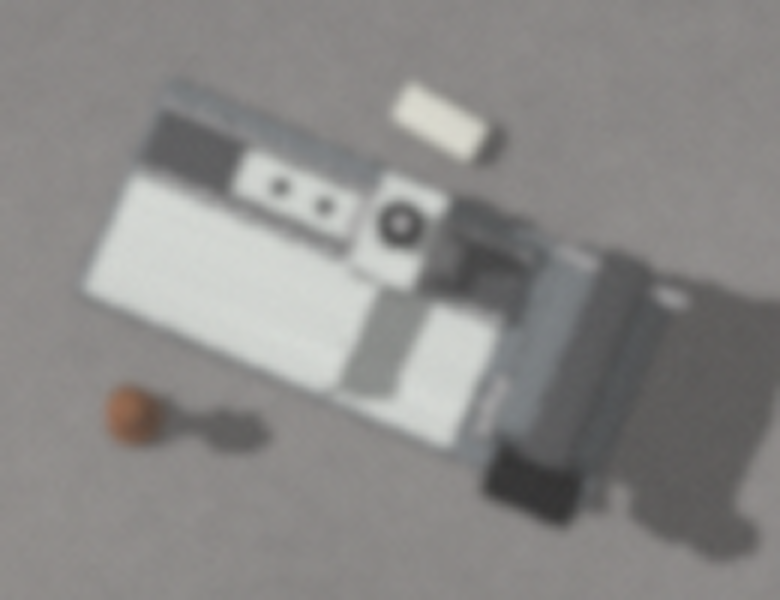

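The measured base is 307 x 137 mm with yaw about -21°, and the knob is at (0.550,-0.034) with its top near 0.081. Both match the given sizes. The tool's y axis already lies nearly along the rail, so I'll move over the knob.

```bash
python3 -m pendant '[{"fingers":-1,"delta_pos":[-0.58,-0.47,-0.5],"rotation":[0,0,-1.3]},{"fingers":-1,"delta_pos":[-0.58,-0.47,-0.5],"rotation":[0,0,0]},{"fingers":-1,"delta_pos":[-0.58,-0.47,0],"rotation":[0,0,0]},{"fingers":-1,"delta_pos":[-0.58,-0.47,0],"rotation":[0,0,0]},{"fingers":-1,"delta_pos":[-0.58,-0.47,0],"rotation":[0,0,0]}]' 30
python3 -m pendant '[{"fingers":-1,"delta_pos":[-0.58,-0.47,0],"rotation":[0,0,0]},{"fingers":-1,"delta_pos":[-0.58,-0.47,0],"rotation":[0,0,0]},{"fingers":-1,"delta_pos":[-0.58,-0.47,0],"rotation":[0,0,0]},{"fingers":-1,"delta_pos":[-0.58,-0.47,0],"rotation":[0,0,0]},{"fingers":-1,"delta_pos":[-0.58,-0.47,0],"rotation":[0,0,0]}]'
python3 -m pendant '[{"fingers":-1,"delta_pos":[-0.58,-0.47,0],"rotation":[0,0,0]},{"fingers":-1,"delta_pos":[-0.58,-0.47,0],"rotation":[0,0,0]},{"fingers":-1,"delta_pos":[-0.58,-0.47,0.4],"rotation":[0,0,0]},{"fingers":-1,"delta_pos":[-0.58,-0.47,0.5],"rotation":[0,0,0]},{"fingers":-1,"delta_pos":[-0.58,-0.47,0.6],"rotation":[0,0,0]}]'
python3 - <<'E'
from h import *
im,W=snap('wrist','w1');st=observe();print(st['tool_pos'],st['ee_rot'],st['contact_force'],st['t'],np.abs(st['qvel']).max())
E
```

```text
t: 0.78
tool_pos: [0.3405, 0.3582, 0.3102]
ee_rot: [0.0, 0.184, 0.983, 0.0]
contact_force: [0.8, 0.1, -0.8]
opening: 1.002
finger_force: 0.0
t: 1.4
tool_pos: [0.4517, 0.1637, 0.3102]
ee_rot: [0.0, 0.184, 0.983, 0.0]
contact_force: [0.2, 0.9, 0.8]
opening: 0.997
finger_force: 0.0
t: 2.02
tool_pos: [0.5632, -0.0308, 0.2196]
ee_rot: [0.001, 0.184, 0.983, 0.0]
contact_force: [0.5, 0.9, 1.0]
opening: 1.004
finger_force: 0.0
[ 0.56315179 -0.03454891  0.213331  ] [-2.25456257e-03  1.85464016e-01  9.82648339e-01 -5.07860374e-04] [-1.28440403 -4.18782278 -4.82210051] 2.075 0.08749939021004904
```

View pics/w1.png

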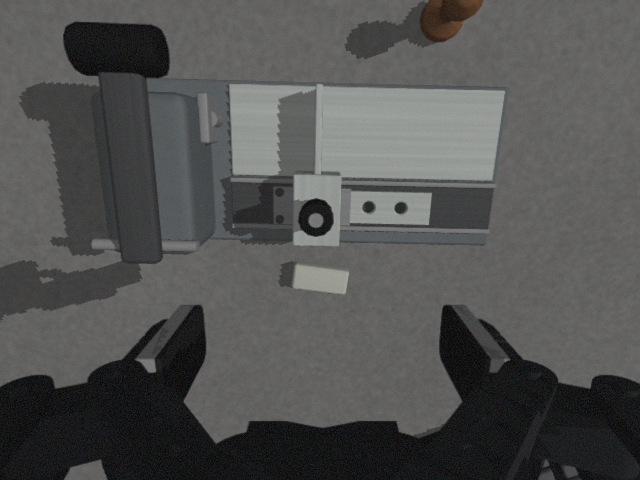

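The wrist view shows the knob at (316,218), the two plate holes at (369,208) and (401,209), and the rail running horizontally. The arm was still settling, so I'll take the picture again and compute.

```bash
cat >> h.py <<'E'
def onplane(u,v,z,T,c):
    n=cv2.undistortPoints(np.array([[[u,v]]],float),np.array(c['intrinsics']),np.array(c['D']))[0,0]
    d=T[:3,:3]@np.array([n[0],n[1],1]);o=T[:3,3];return o+d*(z-o[2])/d[2]
E
python3 - <<'E'
from h import *
st=observe();im,d=capture('wrist');cv2.imwrite('pics/w2.png',im[...,::-1]);T,c=cam2world('wrist',st)
print(st['tool_pos'],st['ee_rot'],st['contact_force'],np.abs(st['qvel']).max())
W=cloud('wrist',d,st);g=im.mean(-1)
# knob top
m=(W[...,2]>.072)&(W[...,2]<.095)&(np.hypot(W[...,0]-.55,W[...,1]+.034)<.025)
P=W[m];print('knob depth',np.median(P,0),(P.max(0)+P.min(0))/2,m.sum())
v,u=np.nonzero(m);(cx,cy),r=cv2.minEnclosingCircle(np.c_[u,v].astype(np.float32));k=onplane(cx,cy,.081,T,c);print('knob px',cx,cy,r,k)
# plate region bright, holes dark
def hole(u0,v0):
    s=g[v0-9:v0+10,u0-9:u0+10];w=np.clip(110-s,0,None);yy,xx=np.mgrid[-9:10,-9:10];w[np.hypot(xx,yy)>9]=0
    return u0+(w*xx).sum()/w.sum(),v0+(w*yy).sum()/w.sum(),s.min(),s.max()
# find dark blobs
roi=(slice(180,235),slice(345,440));b=(g[roi]<90).astype(np.uint8);n,l,s,ce=cv2.connectedComponentsWithStats(b)
hs=[]
for i in range(1,n):
    if 40<s[i,4]<400:
        q=ce[i]+[345,180];p=onplane(*q,.03,T,c);print(q,s[i],p);hs.append(p)
# rail edge direction
q1=onplane(235,178,.012,T,c)
M=roi
lo=(W[...,2]>.006)&(W[...,2]<.016)&(np.abs(W[...,0]-.52)<.25)
if len(hs)==2:
    dd=hs[1]-hs[0];print('spacing',np.linalg.norm(dd),'dir',np.degrees(np.arctan2(dd[1],dd[0])),'knob-h1',np.linalg.norm((hs[0]-k)[:2]),np.degrees(np.arctan2(*(hs[0]-k)[[1,0]])))
Rm=T[:3,:3]@np.array(c['T_tool_cam'])[:3,:3].T
print('tool y dir',np.degrees(np.arctan2(Rm[1,1],Rm[0,1])),'tool z',Rm[:,2])
e=k-st['tool_pos'];print('delta in tool (mm)',(Rm.T@e*1000).round(1))
E
```

```text
[ 0.56315179 -0.03454891  0.213331  ] [-2.25456257e-03  1.85464016e-01  9.82648339e-01 -5.07860374e-04] [-1.28440403 -4.18782278 -4.82210051] 0.08749939021004904
knob depth [ 0.55049778 -0.02989055  0.08027057] [ 0.55130047 -0.03019382  0.07758636] 1032
knob px 321.0 219.5 18.500099182128906 [ 0.55024872 -0.02994396  0.081     ]
[400.40939597 180.48993289] [  2   0  93   3 149] [0.55390862 0.03432922 0.03      ]
[374.22689076 207.57142857] [ 23  22  13  12 119] [0.56657461 0.00846998 0.03      ]
[406.75206612 208.27272727] [ 56  23  13  12 121] [0.57642635 0.032148   0.03      ]
tool y dir 68.62379166780144 tool z [-4.61926398e-03 -1.61815847e-04 -9.99989318e-01]
delta in tool (mm) [ 13.1  -0.2 132.4]
```

```bash
python3 -m pendant '[{"fingers":-1,"delta_pos":[0.18,0,0.4],"rotation":[0,0,0]},{"fingers":-1,"delta_pos":[0,0,0.3],"rotation":[0,0,0]},{"fingers":-1,"delta_pos":[0,0,0],"rotation":[0,0,0]},{"fingers":-1,"delta_pos":[0,0,0],"rotation":[0,0,0]},{"fingers":-1,"delta_pos":[0,0,0],"rotation":[0,0,0]}]'
cat > m.py <<'E'
from h import *
import sys
st=observe();im,d=capture('wrist');T,c=cam2world('wrist',st);cv2.imwrite(f'pics/{sys.argv[1]}.png',im[...,::-1])
print('t',st['t'],st['tool_pos'],st['contact_force'],'qv',np.abs(st['qvel']).max(),'open',st['opening'])
W=cloud('wrist',d,st);g=im.mean(-1)
m=(W[...,2]>.072)&(W[...,2]<.1)&(np.hypot(W[...,0]-.56,W[...,1]+.014)<.06)
n,l,s,ce=cv2.connectedComponentsWithStats(m.astype(np.uint8));i=1+np.argmax(s[1:,4]);v,u=np.nonzero(l==i)
ztop=np.median(W[l==i][:,2]);(cx,cy),r=cv2.minEnclosingCircle(np.c_[u,v].astype(np.float32));k=onplane(cx,cy,ztop,T,c)
print('knob px',cx,cy,r,'ztop',ztop,k)
b=((g<90)&(W[...,2]<.045)).astype(np.uint8);n,l,s,ce=cv2.connectedComponentsWithStats(b);hs=[]
for i in range(1,n):
    if 60<s[i,4]<700 and .6<s[i,2]/s[i,3]<1.6:
        p=onplane(*ce[i],.03,T,c)
        if np.hypot(p[0]-.56,p[1]-.01)<.06: print('hole',ce[i],s[i],p,'d',np.linalg.norm((p-k)[:2])*1000)
Rm=T[:3,:3]@np.array(c['T_tool_cam'])[:3,:3].T
print('tool y dir',np.degrees(np.arctan2(Rm[1,1],Rm[0,1])),'z',Rm[:,2],'knob in tool mm',(Rm.T@(k-st['tool_pos'])*1000).round(1))
E
python3 m.py w3
```

```text
t: 2.75
tool_pos: [0.553, -0.0255, 0.1794]
ee_rot: [0.001, 0.184, 0.983, -0.0]
contact_force: [-0.3, 0.3, 0.8]
opening: 1.0
finger_force: 0.0
t 2.75 [ 0.55295905 -0.02548645  0.17936712] [-0.31154306  0.33520367  0.78520558] qv 0.0023824903417728 open 0.9995452684429051
knob px 312.5776062011719 251.31857299804688 20.75165557861328 ztop 0.08026116063108474 [ 0.55020043 -0.02978501  0.08026116]
hole [372.34265734 232.76923077] [366 227  14  13 143] [0.56655554 0.00835826 0.03      ] d 41.501791979282615
hole [408.46527778 233.55555556] [402 227  14  14 144] [0.57640257 0.03220016 0.03      ] d 67.295720843384
tool y dir 68.80297934482365 z [ 1.52701925e-03 -3.61805369e-04 -9.99998769e-01] knob in tool mm [ 1.2 -5.  99.1]
```

View pics/w3.png

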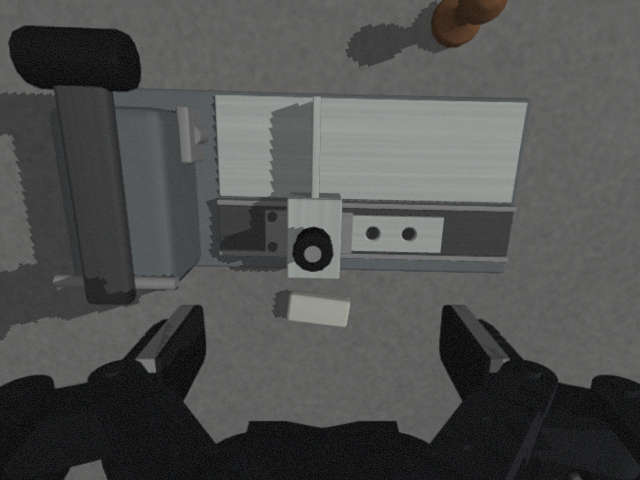

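The holes are 25.8 mm apart, which checks out, and the first hole is 41.5 mm from the knob. The rail lies about 1.2° off the tool's y axis. I'll correct that, descend so the TCP is at z≈0.075, and close.

```bash
python3 -m pendant '[{"fingers":-1,"delta_pos":[0.02,-0.08,0.4],"rotation":[0,0,1.2]},{"fingers":-1,"delta_pos":[0,0,0.5],"rotation":[0,0,0]},{"fingers":-1,"delta_pos":[0,0,0.5],"rotation":[0,0,0]},{"fingers":-1,"delta_pos":[0,0,0.33],"rotation":[0,0,0]},{"fingers":-0.3,"delta_pos":[0,0,0],"rotation":[0,0,0]}]' 25
python3 -m pendant '[{"fingers":0.2,"delta_pos":[0,0,0],"rotation":[0,0,0]},{"fingers":0.3,"delta_pos":[0,0,0],"rotation":[0,0,0]},{"fingers":0.3,"delta_pos":[0,0,0],"rotation":[0,0,0]},{"fingers":0.3,"delta_pos":[0,0,0],"rotation":[0,0,0]},{"fingers":0.3,"delta_pos":[0,0,0],"rotation":[0,0,0]}]' 25
python3 m.py w4; python3 -c "
from h import *
st=observe();print(st['finger_force'],st['wrist_torque'])"
```

```text
t: 3.42
tool_pos: [0.5487, -0.0292, 0.0734]
ee_rot: [-0.001, 0.194, 0.981, 0.0]
contact_force: [0.1, -0.8, 1.1]
opening: 0.817
finger_force: 0.0
t: 4.05
tool_pos: [0.5496, -0.0295, 0.0746]
ee_rot: [0.0, 0.194, 0.981, 0.0]
contact_force: [-0.1, 0.9, -0.1]
opening: 0.355
finger_force: 0.0
t 4.05 [ 0.54955258 -0.02946425  0.07460395] [-0.14284336  0.92898743 -0.12488822] qv 0.0028875200483085665 open 0.3552463628685676
knob px 319.9122009277344 344.1755676269531 36.554996490478516 ztop 0.08021802535889952 [ 0.54897931 -0.02929787  0.08021803]
hole [411.06646526 290.63444109] [400 282  23  19 331] [0.56627045 0.00838271 0.03      ] d 41.45852998156053
hole [467.33333333 290.85964912] [456 282  24  19 342] [0.57608491 0.03207408 0.03      ] d 67.09120196463805
tool y dir 67.5929181811715 z [ 1.61643602e-04  7.33803018e-05 -9.99999984e-01] knob in tool mm [ 0.6 -0.1 -5.6]
0.0 [0.03270277 0.03831418 0.0017382 ]
```

View pics/w4.png

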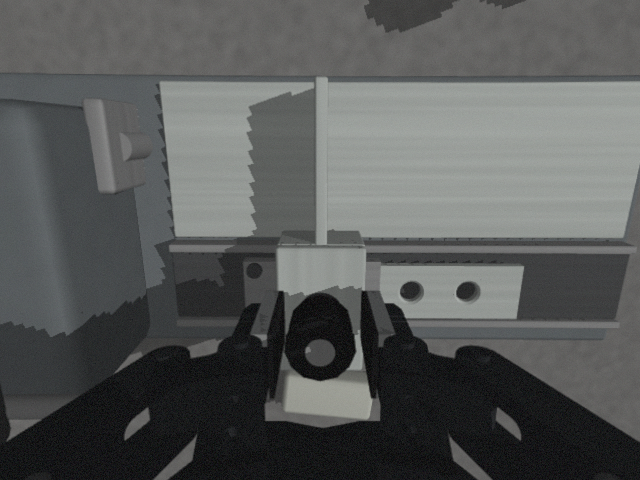

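The fingers bracket the knob at (320,345), centred, and the rail is aligned with the tool's y axis. Now I'll close and lift in small steps.

```bash
python3 -m pendant '[{"fingers":0.5,"delta_pos":[0,0,0],"rotation":[0,0,0]},{"fingers":0.6,"delta_pos":[0,0,0],"rotation":[0,0,0]},{"fingers":0.6,"delta_pos":[0,0,0],"rotation":[0,0,0]},{"fingers":0.6,"delta_pos":[0,0,0],"rotation":[0,0,0]},{"fingers":0.6,"delta_pos":[0,0,0],"rotation":[0,0,0]}]' 30
python3 -m pendant '[{"fingers":0.6,"delta_pos":[0,0,-0.05],"rotation":[0,0,0]},{"fingers":0.6,"delta_pos":[0,0,-0.05],"rotation":[0,0,0]},{"fingers":0.6,"delta_pos":[0,0,-0.05],"rotation":[0,0,0]},{"fingers":0.6,"delta_pos":[0,0,-0.02],"rotation":[0,0,0]},{"fingers":0.6,"delta_pos":[0,0,0],"rotation":[0,0,0]}]'
python3 m.py w5
```

```text
t: 4.72
tool_pos: [0.5495, -0.0295, 0.0746]
ee_rot: [0.0, 0.194, 0.981, 0.0]
contact_force: [-2.7, -0.4, 2.2]
opening: 0.269
finger_force: 29.4
t: 5.35
tool_pos: [0.5494, -0.0294, 0.0846]
ee_rot: [-0.0, 0.194, 0.981, 0.0]
contact_force: [1.9, -0.3, -5.0]
opening: 0.272
finger_force: 29.6
t 5.35 [ 0.54943047 -0.02944307  0.08460023] [ 1.85520283 -0.32284208 -5.01948625] qv 0.0033918272549353055 open 0.27194480763206036
knob px 322.5 333.5 78.50169372558594 ztop 0.08979419278996682 [ 0.54574966 -0.02706446  0.08979419]
hole [406.6440678  282.79322034] [396 274  22  19 295] [0.5662363  0.00841498 0.03      ] d 40.9694177711385
hole [460.06930693 283.25082508] [449 275  23  18 303] [0.57618717 0.03208891 0.03      ] d 66.5249063586871
tool y dir 67.59343694905785 z [-1.47566735e-04  1.14026873e-04 -9.99999983e-01] knob in tool mm [ 4.3  0.8 -5.2]
```

```bash
python3 -m pendant '[{"fingers":0.6,"delta_pos":[0,0.1,0],"rotation":[0,0,0]},{"fingers":0.6,"delta_pos":[0,0.15,0],"rotation":[0,0,0]},{"fingers":0.6,"delta_pos":[0,0.15,0],"rotation":[0,0,0]},{"fingers":0.6,"delta_pos":[0,0.15,0],"rotation":[0,0,0]},{"fingers":0.6,"delta_pos":[0,0.1,0],"rotation":[0,0,0]}]'
python3 -m pendant '[{"fingers":0.6,"delta_pos":[0,0.04,0],"rotation":[0,0,0]},{"fingers":0.6,"delta_pos":[0,0,0],"rotation":[0,0,0]},{"fingers":0.6,"delta_pos":[0,0,0],"rotation":[0,0,0]},{"fingers":0.6,"delta_pos":[0,0,0.02],"rotation":[0,0,0]},{"fingers":0.6,"delta_pos":[0,0,0.02],"rotation":[0,0,0]}]'
python3 - <<'E'
from h import *
im,W=snap('wrist','w6');st=observe();print(st['tool_pos'],st['contact_force'],st['t'],st['opening'])
print('travel',(st['tool_pos']-[.54943,-.02944,.0846])[:2]@[.3811,.9245])
E
```

```text
t: 6.02
tool_pos: [0.5647, 0.0073, 0.0847]
ee_rot: [0.0, 0.194, 0.981, 0.0]
contact_force: [1.6, -1.7, -4.0]
opening: 0.269
finger_force: 29.6
t: 6.65
tool_pos: [0.5653, 0.0087, 0.0823]
ee_rot: [0.0, 0.194, 0.981, 0.0]
contact_force: [2.5, -0.0, -3.9]
opening: 0.269
finger_force: 29.7
[0.56528912 0.00875183 0.0821008 ] [ 2.59297847  0.76143218 -3.75446991] 6.7 0.26558155647521486
travel 0.041352255996358216
```

View pics/w6.png

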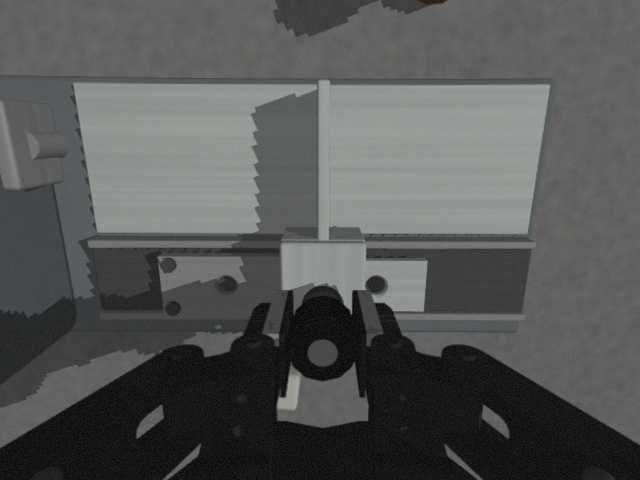

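The carriage has travelled with the knob still gripped. The home hole at (228,284) and the second plate hole at (376,284) are now both visible. They lie in the same plane, so I can use them to refine the hole distance.

```bash
python3 - <<'E'
from h import *
im=cv2.imread('pics/w6.png').astype(float).mean(-1);st=observe();T,c=cam2world('wrist',st)
def cen(u0,v0,w=15):
    s=im[v0-w:v0+w+1,u0-w:u0+w+1];bg=np.median(s);b=(s<bg*.62).astype(np.uint8)
    n,l,ss,ce=cv2.connectedComponentsWithStats(b);i=l[w,w];print(ss[i],bg);return ce[i]+[u0-w,v0-w]
a=cen(228,284);b=cen(376,284);A=onplane(*a,.03,T,c);B=onplane(*b,.03,T,c)
D=np.array([.3811,.9245]);print(a,b,'home->h2',(B-A)[:2]@D*1e3,'tcp->h2',(B-st['tool_pos'])[:2]@D*1e3,'tcp-home',(st['tool_pos']-A)[:2]@D*1e3,st['tool_pos'])
E
```

```text
[  5   8  18  14 140] 72.0
[  0   7  25  24 371] 126.0
[228.10714286 283.92857143] [373.01078167 287.0458221 ] home->h2 69.03740940060153 tcp->h2 24.936912489858766 tcp-home 44.10049691074276 [0.56528912 0.00875183 0.0821008 ]
```

```bash
python3 -m pendant '[{"fingers":0.3,"delta_pos":[0,0,0],"rotation":[0,0,0]},{"fingers":0.3,"delta_pos":[0,0,0],"rotation":[0,0,0]},{"fingers":0.3,"delta_pos":[0,0,0],"rotation":[0,0,0]},{"fingers":0.3,"delta_pos":[0,0,0],"rotation":[0,0,0]},{"fingers":0.3,"delta_pos":[0,0,0],"rotation":[0,0,0]}]'
python3 m.py w7; python3 - <<'E'
from h import *
im,W=snap('wrist','w7b')
k=(np.abs(W[...,0]-.5653)<.01)&(np.abs(W[...,1]-.0087)<.01)&(W[...,2]<.11)&(W[...,2]>.06);print(np.percentile(W[k][:,2],[5,25,50,75,95]))
E
```

```text
t: 7.32
tool_pos: [0.5653, 0.0088, 0.0823]
ee_rot: [0.0, 0.194, 0.981, 0.0]
contact_force: [-0.6, -0.3, -1.1]
opening: 0.347
finger_force: 0.0
t 7.325 [0.56529512 0.00880204 0.08233731] [-0.62572762 -0.33577141 -1.05078437] qv 0.0011773936163936068 open 0.3465527788349105
knob px 322.2656555175781 333.907470703125 34.47198486328125 ztop 0.08021822307721974 [0.56541981 0.00952883 0.08021822]
hole [375.69314079 283.76534296] [365 276  22  17 277] [0.57597053 0.03272164 0.03      ] d 25.479874635078275
tool y dir 67.59430168370146 z [ 5.85460343e-05  4.77281904e-05 -9.99999997e-01] knob in tool mm [0.2 0.7 2.1]
[0.06452154 0.07825851 0.08014067 0.08070098 0.08135837]
```

View pics/w7b.png

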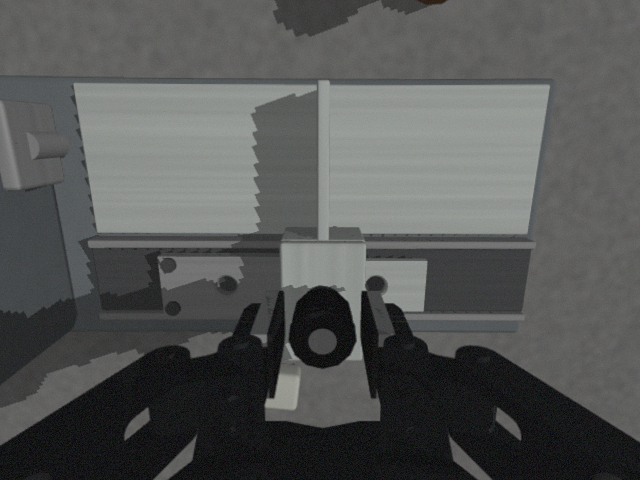

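The knob's top is back at 0.0802, the same as when it was home at the start, and it sits 25.5 mm from the second hole. The pin has snapped home in the first hole. I'll retreat straight up and check.

```bash
python3 -m pendant '[{"fingers":0.1,"delta_pos":[0,0,-0.1],"rotation":[0,0,0]},{"fingers":0,"delta_pos":[0,0,-0.3],"rotation":[0,0,0]},{"fingers":0,"delta_pos":[0,0,-0.5],"rotation":[0,0,0]},{"fingers":0,"delta_pos":[0,0,-0.5],"rotation":[0,0,0]},{"fingers":0,"delta_pos":[0,0,-0.3],"rotation":[0,0,0]}]'
python3 -m pendant '[{"fingers":0,"delta_pos":[0,0,0],"rotation":[0,0,0]},{"fingers":0,"delta_pos":[0,0,0],"rotation":[0,0,0]},{"fingers":0,"delta_pos":[0,0,0],"rotation":[0,0,0]},{"fingers":0,"delta_pos":[0,0,0],"rotation":[0,0,0]},{"fingers":0,"delta_pos":[0,0,0],"rotation":[0,0,0]}]'
python3 m.py w8
```

```text
t: 8.05
tool_pos: [0.5661, 0.0087, 0.1873]
ee_rot: [0.002, 0.194, 0.981, 0.0]
contact_force: [0.9, 0.8, -0.1]
opening: 0.496
finger_force: 0.0
t: 8.68
tool_pos: [0.5651, 0.0088, 0.1839]
ee_rot: [-0.0, 0.194, 0.981, 0.0]
contact_force: [0.1, -0.1, 1.3]
opening: 0.499
finger_force: 0.0
t 8.675 [0.56513996 0.00884756 0.18392515] [ 0.14796558 -0.11841579  1.30110414] qv 0.004457744557121442 open 0.49864082609537225
knob px 322.5 252.63792419433594 20.033740997314453 ztop 0.08022619612353843 [0.56636299 0.00923675 0.0802262 ]
hole [357.51851852 233.06666667] [351 227  14  13 135] [0.57653738 0.03256698 0.03      ] d 25.452265636285766
tool y dir 67.59343659154013 z [-4.77508547e-04  2.22471074e-04 -9.99999861e-01] knob in tool mm [ -1.    0.8 103.7]
```

View pics/w8.png

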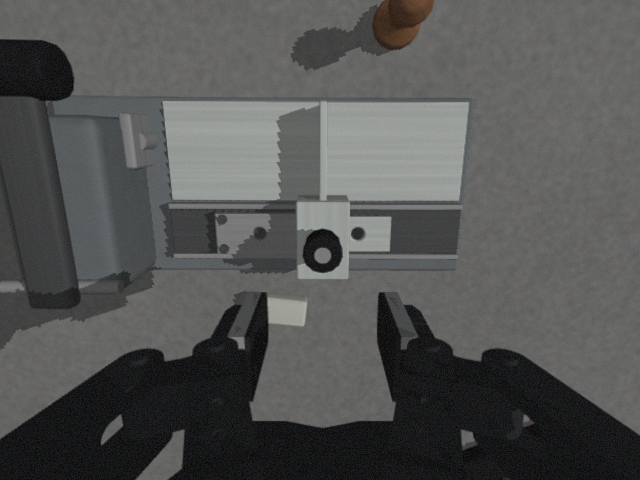

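The stop sits over the first plate hole with its knob at (322,252). The second hole is visible at (358,233), within 0.4 mm of where it was, and the stamp and eraser look undisturbed. I'll hand it in.

```bash
python3 -c "
from station import job_done
print(job_done())"
```

```text
the job is handed in; nothing more can be done
None
```

The job is handed in: the paper stop was moved to the first hole of the adjustable plate, the plunger measured fully home there, and the knob is released. The plate and the objects in view of the wrist camera showed no measurable shift.

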